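# Close up the desiccator cabinet

### The job

The small white desiccator cabinet on the bench has been left open. With the fingertips, gently push its sample tray all the way in, and only then push the door fully shut. Do not touch, upset or lift the black-capped jar that stands on the tray, and leave the blue-capped jar, the tape roll and the vial beside the cabinet where they are.

Things in the scene. Friction and masses are not known exactly. Their poses are not given: they have to be found in the camera images.
- cabinet: White bench desiccator cabinet fixed to the bench, 120 deep (x) x 150 wide (y) x 105 mm high. Origin: centre of its underside on the bench; its x axis points into the cabinet, away from the open front; z up. Its front face is the plane x = -60 mm of this frame. Tray and door need only a few newtons; do not push with over 80 N.
- tray (a joint): How far the sample tray sticks out of the cabinet's front, m: 0 = fully in (the tray's front panel flush with the cabinet's front face), 0.075 = stop. It slides along the cabinet's x axis, stays where it is left, and takes about 2 N (more if fast).
- tray_panel (a point): Centre of the outer face of the tray's upright front panel (bare aluminium, 128 wide, 68 high from 18 to 86 mm above the bench, 8 mm thick). This point is 52 mm above the bench; its x axis points into the cabinet: push along it.
- tray_floor (a point): A point of the tray on the upper side of its floor, 20 mm above the bench, 60 mm behind the panel's outer face, midway across. Axes as the cabinet's. The tray is 128 mm wide and 103 mm deep outside with 12 mm rims; it moves with the tray.
- door (a joint): Opening angle of the door, rad: 0 = shut, flat on the cabinet's front; 1.57 = standing straight out towards -x of the cabinet; 1.95 = stop. It starts wide open. Stiff hinge (0.07 N m): it stays where it is left; it has no latch and no handle.
- door_hinge (a point): Point on the door's vertical hinge axis, at the left front edge of the cabinet seen from the robot (cabinet frame: x = -65, y = +75 mm), 55.5 mm above the bench. Its axes turn with the door: from the hinge the door extends 150 mm along this frame's -y; its -x is the normal of the outer face. Grey panel 10 mm thick, centred on the hinge axis, from 9 to 102 mm above the bench.
- door_face (a point): Point on the door's outer face, 100 mm from the hinge axis, 55.5 mm above the bench; -x of its frame points out of the face: push along +x to shut the door. The outer face carries a small round dial 3 mm proud.
- bead_jar: Small jar with a black screw cap, 52 mm across, 65 mm high, loose on the tray; origin: centre of its underside.
- clay_jar: Jar with a blue cap, 66 mm across, 86 mm high, loose on the bench to the right of the cabinet's front; origin: centre of its underside. Leave alone.
- tape_roll: Roll of tape lying flat, 104 mm across, 25 mm high, loose on the bench further right; origin: centre of its underside. Leave alone.
- vial: Vial with a black cap, 24 mm across, 61 mm high, standing loose on the bench left of the cabinet; origin: centre of its underside. Leave alone.

How it is judged:
On the way, in this order (a step that is already met when the one before it is completed fails the run):
1. the tray is all the way in while the door still stands open (value of joint tray below 0.004 m and value of joint door above 1 rad), for 0.2 s.
2. the door is shut (value of joint door below 0.04 rad), for 0.2 s.
At the end, for the whole second after the job is handed in: The tray is in to within 4 mm and the door shut to within 0.04 rad (6 mm at its free edge) and at rest; the black-capped jar stands upright on the tray, which it never left; clay jar, tape roll and vial are upright and within 20 mm of where they stood (value of joint tray below 0.004 m and value of joint door below 0.04 rad and velocity of joint door between -0.05 and 0.05 rad/s and angle between each of bead_jar, clay_jar, tape_roll, vial's own z axis and vertical below 0.2 rad and x of bead_jar in the frame of tray_floor between -0.055 and 0.045 m and y of bead_jar in the frame of tray_floor between -0.06 and 0.06 m and z of bead_jar in the frame of tray_floor between -0.008 and 0.008 m and distance of each of clay_jar, tape_roll, vial from where it was at the start of the episode below 0.02 m); the robot touches nothing.
It fails at once if the cabinet, its tray or its door is pushed roughly, with over 80 N (contact force between the fingers and cabinet above 80 N).
It fails at once if the door is swung onto the tray while it still sticks out (value of joint door below 1 rad and value of joint tray above 0.01 m).
It fails at once if the jar on the tray is touched (contact force between the fingers and bead_jar above 1 N).
It fails at once if the jar on the tray is lifted off it or upset (z of bead_jar in the frame of tray_floor above 0.012 m or angle between bead_jar's own z axis and vertical above 0.5 rad).
It fails at once if a bystander is shifted, lifted or knocked over (distance of any of clay_jar, tape_roll, vial from where it was at the start of the episode above 0.02 m).
It also fails if it takes over 51 s, if anything falls off the work surface, if the arm or the gripper's body presses on something with over 40 N, if the wrist force passes 120 N, or if a joint passes its speed limit or range.

### The arm

A 6-joint arm with a two-finger parallel gripper is mounted at the origin on a cart in front of the work surface, level with it; the furniture and walls round the work are solid. World frame = base frame: x ahead of the robot, y to its left, z up, the work surface at z = 0. Lengths are in m, angles in rad, forces in N, time in s.
With the tool pointing down it reaches from about 0.35 to 0.975 m from the base axis. Payload 4.9 kg.
Tool frame: the origin (TCP) lies midway between the tips of the shut fingers; the grasp point (between the pads) lies 19 mm behind it (ctrl.tcp_to_grasp is the distance from the TCP to the grasp point, in m); z points along the fingers, y is the line along which they close (so a half turn about z gives the same grasp; the last joint's range is limited). The gripper opens to 85 mm and grips with 20 to 120 N. Pads are 22 mm wide; open, the fingers measure 114 mm over their backs; the gripper's body (76 mm by 85 mm) begins 54 mm behind the grasp point. The pads swing forward as they close: fully open they stand 13 mm farther back than shut.
Start: joints at [-1.393, 0.053, 1.613, -0, 1.476, -0.119], TCP at [0.183, -0.598, 0.231] pointing down, gripper open.
Joint ranges: [-3.01, 3.01], [-1.01, 2.22], [0.06, 2.58], [-1.02, 4.17], [0.09, 2.62], [-3.14, 3.14]. Speed limits (rad/s): [2.57, 2.57, 3.14, 3.14, 3.14, 3.14].

### API

Orientations are given as a rotation vector (axis times angle).
In Python, from station import ctrl, get_image, camera_params gives the robot as it stands (ctrl), with the cameras as plain functions.
- The arm moves only by the shell command python3 jog.py 'ROWS' [FORCE]. ROWS is a JSON list of rows, 1 to 20 of them, each an object with the fields aperture (the finger opening in m), tx, ty, tz (the shift in a scale on which 1.0 is 0.8 m), drx, dry, drz (a rotation vector in normalised numbers (1 is pi rad)); a field left out counts as zero (the opening has to be given); each row is the pose to reach, as a shift and turn from the pose commanded when the command began, along the tool's axes at that moment; what a row does not reach only later rows make up. A row lasts 1/12 s, in which the tool goes at most 0.0417 m and 0.125 rad, less where a joint would pass 70% of its speed; a pose out of reach is approached as far as the arm can. The fingers move at their own pace and stop on an object; FORCE is the grip in N (left out, the last holds). Time passes only in rows, so rows that do not move let the fingers close. It prints the time, the measured TCP pose, the force, the opening and the grip force at its end. Shift and turn numbers lie between -1 and 1, and a call with a number outside is refused. Input that does not fit is refused with a message, and nothing moves.
- ctrl.get_obs(): the state, without advancing time (a new reading comes with each control period).
- get_image(name): name is "scene" or "top"; returns the picture (480x640x3 uint8, red, green, blue); there is no depth.
- camera_params(name): a dict with "fx", "fy", "cx", "cy" (pixels), "T" (4x4, takes a point from camera to world coordinates). Camera axes: x right, y down, z forward; pixel columns grow to the right and rows downward; lengths in m; the calibration is good to about 2 mm. A picture is of the moment at which its call begins. camera_params takes no time and is no camera call.
- ctrl.finish_job(): hands the job in; it is judged then, once.
The state is a dict: "t": time; "q": joint angles; "dq": joint speeds; "effort": joint torques, N m; "tool_pos": TCP position; "tool_rot": TCP orientation; "contact_force": force on the tool from outside, world axes, zero at the start; "wrist_torque": the same for the moment, N m; "opening": finger opening in m; "grip_force": force on a finger pad.
Only numpy, scipy, OpenCV 4.12 (cv2) and the standard library are available. Lean on these libraries where they do the work, as an engineer would, in place of code of your own. Each camera call takes 0.05 s, during which the arm holds its last target. There are 200 camera calls.

## Working session

There is one attempt and no reset: what is moved stays moved. The work goes in short steps, Python scripts to look and compute and a shell command to move; the robot and the scene stay as the last step left them, time stands still between calls to the robot, and variables do not carry over. Pictures are saved under pics/ and viewed, at most 10 in all, crops included, and the job is handed in when it is done.

```bash
mkdir -p pics; ls
python3 - <<'E'
from station import ctrl, get_image, camera_params
import cv2,numpy as np
for n in("scene","top"):
    im=get_image(n); cv2.imwrite(f"pics/{n}0.png",im[:,:,::-1]); p=camera_params(n); print(n,p["fx"],p["cx"],p["cy"],np.round(p["T"],3).tolist())
o=ctrl.get_obs(); print(o["t"],o["tool_pos"],o["tool_rot"],o["opening"])
E
```

```text
jog.py
pics
station.py
scene 566.1572971183248 325.25212418736993 235.15331461571637 [[-0.594, -0.332, 0.732, -0.29], [-0.804, 0.233, -0.547, 0.594], [0.011, -0.914, -0.406, 0.536], [0.0, 0.0, 0.0, 1.0]]
top 467.0926046303306 317.7126522822639 245.19899002299616 [[0.013, -0.981, 0.196, 0.325], [-1.0, -0.017, -0.024, -0.029], [0.026, -0.195, -0.98, 1.266], [0.0, 0.0, 0.0, 1.0]]
0.1 [ 0.18270152 -0.59710559  0.23018305] [-3.10521556e+00 -4.64259561e-01  2.71044914e-05] 0.0854107629894344
```

View pics/scene0.png

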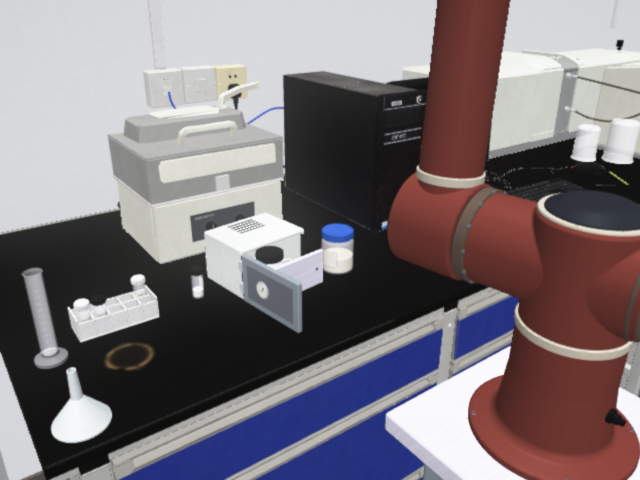

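View pics/top0.png

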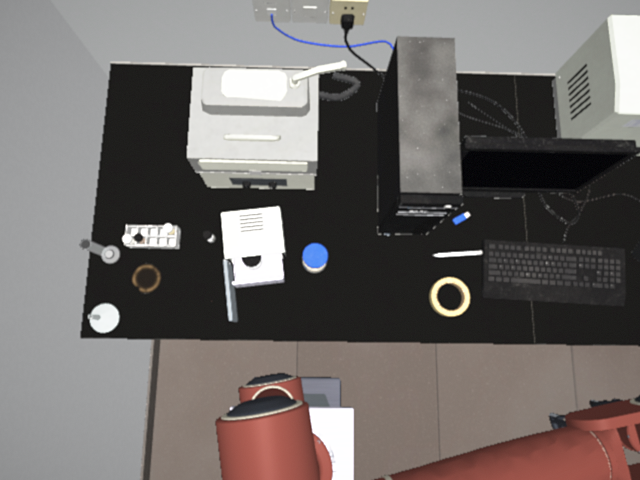

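The scene view shows the white cabinet around (255,255), its grey door standing out to (300,325), and the tray panel at (300,270). In the top view the roof is at about (252,232), the tray panel's edge at about (258,283), the door runs from (228,262) to (233,320), and the blue jar is at (315,257). I'll enlarge both.

Run:
```python
import cv2,numpy as np
a=cv2.imread("pics/top0.png")[195:335,195:345]; b=cv2.imread("pics/scene0.png")[205:335,180:365]
cv2.imwrite("pics/c1.png",cv2.resize(a,None,fx=4,fy=4,interpolation=cv2.INTER_CUBIC)); cv2.imwrite("pics/c2.png",cv2.resize(b,None,fx=4,fy=4,interpolation=cv2.INTER_CUBIC))
```

```text
(no output)
```

View pics/c1.png

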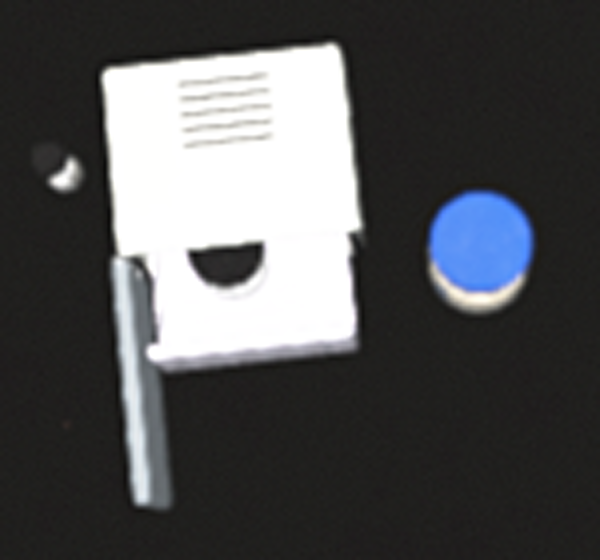

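View pics/c2.png

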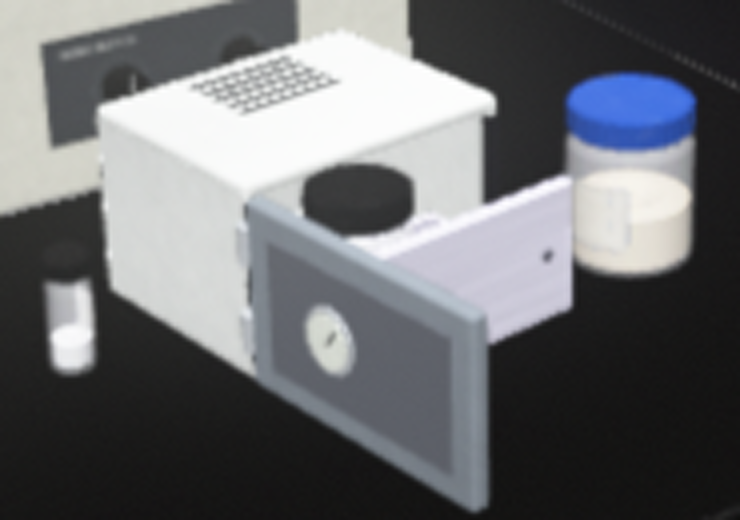

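In crop 1 the roof corners are (103,70), (340,43), (360,232) and (118,257), the panel's top edge is (152,357)-(357,345), and the door's top runs from (124,257) to (146,503). In crop 2 the roof corners are (98,108), (245,192) and (495,100), and the door's free top corner is at (485,315).

```bash
cat > h.py <<'E'
from station import ctrl, get_image, camera_params
import numpy as np
P={n:camera_params(n) for n in("scene","top")}
def ray(n,u,v,z):
    p=P[n];T=np.array(p["T"]);d=T[:3,:3]@[(u-p["cx"])/p["fx"],(v-p["cy"])/p["fy"],1];o=T[:3,3]
    return o+d*(z-o[2])/d[2]
def top(x,y,z): return ray("top",195+(x-1.5)/4,195+(y-1.5)/4,z)
def sc(x,y,z): return ray("scene",180+(x-1.5)/4,205+(y-1.5)/4,z)
E
python3 - <<'E'
from h import *
r=lambda a:np.round(a,4)
bl,br,fr,fl=[top(*c,.105) for c in((103,70),(340,43),(360,232),(118,257))]
print("roof",r([bl,br,fr,fl]).tolist()); n=np.linalg.norm
print("sizes",n(bl-br),n(fl-fr),n(bl-fl),n(br-fr))
a=(bl+br)/2-(fl+fr)/2; b=(fl+bl)/2-(fr+br)/2
print("yaw",np.arctan2(a[1],a[0]),np.arctan2(-b[0],b[1]))
print("scene roof",r([sc(98,108,.105),sc(245,192,.105),sc(495,100,.105)]).tolist())
yaw=np.arctan2(-b[0],b[1]); c=(bl+br+fr+fl)/4; R=np.array([[np.cos(yaw),-np.sin(yaw)],[np.sin(yaw),np.cos(yaw)]])
cab=lambda p:r((p[:2]-c[:2])@R)
print("centre",r(c),"yaw",yaw)
for nme,p in dict(panL=top(152,357,.086),panR=top(357,343,.086),sPanR=sc(570,182,.086),hinge=top(124,257,.102),free=top(146,503,.102),sfree=sc(482,318,.102),shinge=sc(252,200,.102),clay=top(481,242,.086),vial=top(48,158,.061),sclayb=sc(630,245,0),jar=top(227,245,.085)).items(): print(nme,r(p),cab(p))
E
```

```text
roof [[0.6384, 0.1929, 0.105], [0.6594, 0.0422, 0.105], [0.536, 0.0261, 0.105], [0.5174, 0.1771, 0.105]]
sizes 0.15217383724543088 0.15218302841298134 0.12199057959668563 0.12441028552230972
yaw 0.1297768747833868 0.13019421635464723
scene roof [[0.6333, 0.1903, 0.105], [0.5125, 0.1779, 0.105], [0.5335, 0.0311, 0.105]]
centre [0.5878 0.1096 0.105 ] yaw 0.13019421635464723
panL [0.457  0.1559 0.086 ] [-0.1236  0.0629]
panR [0.468 0.027 0.086] [-0.1296 -0.0663]
sPanR [0.4711 0.032  0.086 ] [-0.1258 -0.0618]
hinge [0.518  0.1739 0.102 ] [-0.0609  0.0729]
free [0.3655 0.1527 0.102 ] [-0.2148  0.0716]
sfree [0.3631 0.1542 0.102 ] [-0.217   0.0734]
shinge [0.5092 0.1764 0.102 ] [-0.0692  0.0765]
clay [ 0.5343 -0.0507  0.086 ] [-0.0739 -0.152 ]
vial [0.5898 0.2341 0.061 ] [0.0182 0.1232]
sclayb [ 0.537  -0.0558  0.    ] [-0.0719 -0.1574]
jar [0.5297 0.1117 0.085 ] [-0.0573  0.0097]
```

Units first: shifts go in shares of 0.8 m and turns go in shares of pi rad. So -0.573 m / 0.8 = -0.7163, 0.418 m / 0.8 = 0.5225, 0.167 rad / 3.1416 = 0.0532.

```bash
python3 jog.py '[{"aperture": 0, "tx": 0.3688, "ty": -0.275, "drz": 0.0532}, {"aperture": 0, "tx": 0.3688, "ty": -0.275, "drz": 0.0532}, {"aperture": 0, "tx": 0.3688, "ty": -0.275, "drz": 0.0532}, {"aperture": 0, "tx": 0.3688, "ty": -0.275, "drz": 0.0532}, {"aperture": 0, "tx": 0.3688, "ty": -0.275, "drz": 0.0532}, {"aperture": 0, "tx": 0.3688, "ty": -0.275, "drz": 0.0532}, {"aperture": 0, "tx": 0.3688, "ty": -0.275, "drz": 0.0532}, {"aperture": 0, "tx": 0.3688, "ty": -0.275, "drz": 0.0532}, {"aperture": 0, "tx": 0.3688, "ty": -0.275, "drz": 0.0532}, {"aperture": 0, "tx": 0.5225, "ty": -0.7163, "drz": 0.0532}, {"aperture": 0, "tx": 0.5225, "ty": -0.7163, "drz": 0.0532}, {"aperture": 0, "tx": 0.5225, "ty": -0.7163, "drz": 0.0532}, {"aperture": 0, "tx": 0.5225, "ty": -0.7163, "drz": 0.0532}, {"aperture": 0, "tx": 0.5225, "ty": -0.7163, "drz": 0.0532}, {"aperture": 0, "tx": 0.5225, "ty": -0.7163, "drz": 0.0532}, {"aperture": 0, "tx": 0.5225, "ty": -0.7163, "drz": 0.0532}, {"aperture": 0, "tx": 0.5225, "ty": -0.7163, "drz": 0.0532}, {"aperture": 0, "tx": 0.5225, "ty": -0.7163, "drz": 0.0532}, {"aperture": 0, "tx": 0.5225, "ty": -0.7163, "drz": 0.0532}, {"aperture": 0, "tx": 0.5225, "ty": -0.7163, "drz": 0.0532}]' 30; python3 -c "
from h import *
from scipy.spatial.transform import Rotation as R
o=ctrl.get_obs();print(np.round(R.from_rotvec(o['tool_rot']).as_matrix(),3).tolist(),o['opening'])"
```

```text
t: 1.77
tool_pos: [0.4143, 0.0746, 0.2309]
tool_rot: [3.134, 0.212, -0.001]
contact_force: [-0.0, -0.4, 0.0]
opening: -0.0001
grip_force: 0.0
[[0.991, 0.135, -0.001], [0.135, -0.991, -0.0], [-0.001, 0.0, -1.0]] -8.35342009628441e-05
```

In the tool's units: 0.176 m / 0.8 = 0.22, 0.06 m / 0.8 = 0.075.

```bash
python3 jog.py '[{"aperture": 0, "tz": 0.05}, {"aperture": 0, "tz": 0.1}, {"aperture": 0, "tz": 0.15}, {"aperture": 0, "tz": 0.1875}, {"aperture": 0, "tz": 0.22}, {"aperture": 0, "tx": 0.0125, "tz": 0.22}, {"aperture": 0, "tx": 0.025, "tz": 0.22}, {"aperture": 0, "tx": 0.0313, "tz": 0.22}, {"aperture": 0, "tx": 0.0375, "tz": 0.22}, {"aperture": 0, "tx": 0.0438, "tz": 0.22}, {"aperture": 0, "tx": 0.05, "tz": 0.22}, {"aperture": 0, "tx": 0.0563, "tz": 0.22}, {"aperture": 0, "tx": 0.0625, "tz": 0.22}, {"aperture": 0, "tx": 0.0688, "tz": 0.22}, {"aperture": 0, "tx": 0.075, "tz": 0.22}, {"aperture": 0, "tx": 0.0813, "tz": 0.22}, {"aperture": 0, "tx": 0.0875, "tz": 0.22}, {"aperture": 0, "tx": 0.0938, "tz": 0.22}, {"aperture": 0, "tx": 0.1, "tz": 0.22}, {"aperture": 0, "tx": 0.1063, "tz": 0.22}]'; python3 -c "
from h import *
import cv2
im=get_image('scene');cv2.imwrite('pics/s1.png',cv2.resize(im[190:340,170:400,::-1],None,fx=3,fy=3,interpolation=2))"
```

```text
t: 3.43
tool_pos: [0.4997, 0.0836, 0.0552]
tool_rot: [3.135, 0.204, -0.0]
contact_force: [-1.3, -1.2, 0.6]
opening: -0.0001
grip_force: 1.2
```

View pics/s1.png

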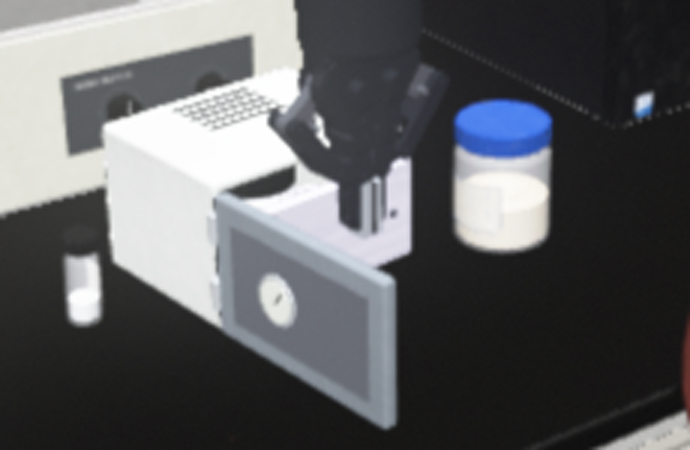

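The picture shows the shut fingers pressed on the tray panel at about (365,215). The tray is partly in, the jar stands upright, and the door is still wide open.

In the tool's units: 0.017 m / 0.8 = 0.0213, 0.016 m / 0.8 = 0.02.

```bash
python3 jog.py '[{"aperture": 0, "tx": 0.005}, {"aperture": 0, "tx": 0.01}, {"aperture": 0, "tx": 0.0138}, {"aperture": 0, "tx": 0.0163}, {"aperture": 0, "tx": 0.0188}, {"aperture": 0, "tx": 0.02}, {"aperture": 0, "tx": 0.0213}]'; python3 jog.py '[{"aperture": 0, "tx": 0.0013}, {"aperture": 0, "tx": 0.0025}, {"aperture": 0, "tx": 0.0025}]'
```

```text
t: 4.07
tool_pos: [0.5161, 0.0859, 0.0552]
tool_rot: [-3.135, -0.204, 0.0]
contact_force: [-2.3, 0.9, 0.8]
opening: 0.0001
grip_force: 1.0
t: 4.32
tool_pos: [0.518, 0.086, 0.0552]
tool_rot: [-3.135, -0.204, 0.0]
contact_force: [-2.4, 0.1, 1.2]
opening: -0.0001
grip_force: 0.1
```

```bash
for i in 1; do python3 jog.py '[{"aperture": 0, "tx": 0.0013}, {"aperture": 0, "tx": 0.0025}, {"aperture": 0, "tx": 0.0025}]'; done;  python3 jog.py '[{"aperture": 0, "tx": 0.0013}, {"aperture": 0, "tx": 0.0013}]'; python3 -c "
from h import *
import cv2
im=get_image('scene');cv2.imwrite('pics/s2.png',cv2.resize(im[200:320,190:360,::-1],None,fx=4,fy=4,interpolation=2))"
```

```text
t: 4.57
tool_pos: [0.5178, 0.0859, 0.0546]
tool_rot: [3.134, 0.204, -0.01]
contact_force: [-10.0, -0.8, 5.1]
opening: -0.0002
grip_force: 0.0
t: 4.73
tool_pos: [0.5177, 0.086, 0.0542]
tool_rot: [3.134, 0.204, -0.014]
contact_force: [-13.4, -1.5, 5.4]
opening: -0.0001
grip_force: 0.0
```

View pics/s2.png

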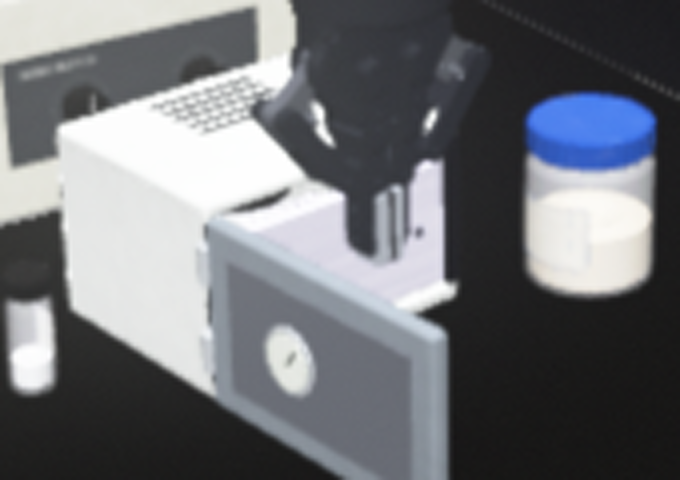

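Run:
```python
from h import *
import cv2
p=P["scene"];T=np.linalg.inv(np.array(p["T"]))
def pr(x,y,z):
    c,s=np.cos(.13),np.sin(.13); w=np.array([.5865+c*x-s*y,.1095+s*x+c*y,z,1]); q=T@w
    u,v=p["fx"]*q[0]/q[2]+p["cx"],p["fy"]*q[1]/q[2]+p["cy"]; return np.round([(u-190)*4+1.5,(v-200)*4+1.5],0)
for d in(0,.005,.01,.015): print(d,pr(-.06-d,-.064,.086),pr(-.06-d,-.064,.018),pr(-.06-d,0,.086))
print("roof front",pr(-.06,-.075,.105),pr(-.06,.075,.105),"floor",pr(-.06,-.075,0))
```

```text
0 [441. 158.] [442. 284.] [337. 197.]
0.005 [448. 162.] [448. 287.] [344. 200.]
0.01 [455. 165.] [455. 291.] [351. 204.]
0.015 [462. 168.] [462. 294.] [358. 207.]
roof front [458. 116.] [203. 207.] floor [458. 309.]
```

The panel's right edge is at column 443. The prediction for flush is 441, and the force stop agrees, so the tray is in. Next I back out, rise, and cross over to the door's outer side.

In the tool's units: -0.15 m / 0.8 = -0.1875, -0.12 m / 0.8 = -0.15.

```bash
python3 jog.py '[{"aperture": 0, "tx": -0.0125}, {"aperture": 0, "tx": -0.0375}, {"aperture": 0, "tx": -0.075}, {"aperture": 0, "tx": -0.1125}, {"aperture": 0, "tx": -0.1375}, {"aperture": 0, "tx": -0.1375, "tz": -0.0375}, {"aperture": 0, "tx": -0.1375, "tz": -0.0875}, {"aperture": 0, "tx": -0.1375, "tz": -0.125}, {"aperture": 0, "tx": -0.1375, "ty": -0.05, "tz": -0.125}, {"aperture": 0, "tx": -0.1375, "ty": -0.1, "tz": -0.125}, {"aperture": 0, "tx": -0.1375, "ty": -0.15, "tz": -0.125}, {"aperture": 0, "tx": -0.1375, "ty": -0.1875, "tz": -0.125}, {"aperture": 0, "tx": -0.1375, "ty": -0.1875, "tz": -0.125}, {"aperture": 0, "tx": -0.1375, "ty": -0.1875, "tz": -0.125}]'
cat > d.py <<'E'
from h import *
import cv2
from scipy.spatial.transform import Rotation as R
im=get_image('top');cv2.imwrite('pics/t%d.png'%(1000*ctrl.get_obs()['t']),cv2.resize(im[195:345,175:345,::-1],None,fx=4,fy=4,interpolation=2))
o=ctrl.get_obs();M=R.from_rotvec(o['tool_rot']).as_matrix();c,s=np.cos(.13),np.sin(.13)
cab=np.array([[c,s],[-s,c]])@(o['tool_pos'][:2]-[.5865,.1095]);print('tcp cab',cab.round(4),o['tool_pos'][2],np.arctan2(M[1,0],M[0,0]))
for th in (1.65,1.5,1.35,1.2,1.05,.9,.75,.6,.45,.3,.2,.1,.05,0):
    d=np.array([-np.sin(th),-np.cos(th)]);n=np.array([-np.cos(th),np.sin(th)])
    p=np.array([-.065,.075])+.105*d+(.005+.011*abs(np.cos(th))+.0145*abs(np.sin(th)))*n
    w=np.array([.5865+c*p[0]-s*p[1],.1095+s*p[0]+c*p[1],.075]); print(th,(M.T@(w-o['tool_pos'])).round(3))
E
python3 d.py; ls pics
```

```text
t: 5.95
tool_pos: [0.3926, 0.2219, 0.1557]
tool_rot: [3.135, 0.209, 0.003]
contact_force: [0.1, 0.1, 0.3]
opening: 0.0
grip_force: 0.0
tcp cab [-0.1777  0.1357] 0.15551200741086307 0.1310801177091117
1.65 [0.009 0.032 0.081]
1.5 [0.006 0.048 0.081]
1.35 [0.005 0.063 0.081]
1.2 [0.006 0.078 0.081]
1.05 [0.01  0.093 0.081]
0.9 [0.016 0.108 0.081]
0.75 [0.024 0.122 0.081]
0.6 [0.035 0.135 0.081]
0.45 [0.048 0.146 0.081]
0.3 [0.062 0.155 0.081]
0.2 [0.073 0.16  0.081]
0.1 [0.085 0.163 0.081]
0.05 [0.09  0.165 0.081]
0 [0.096 0.166 0.081]
c1.png
c2.png
s1.png
s2.png
scene0.png
t6000.png
top0.png
```

View pics/t6000.png

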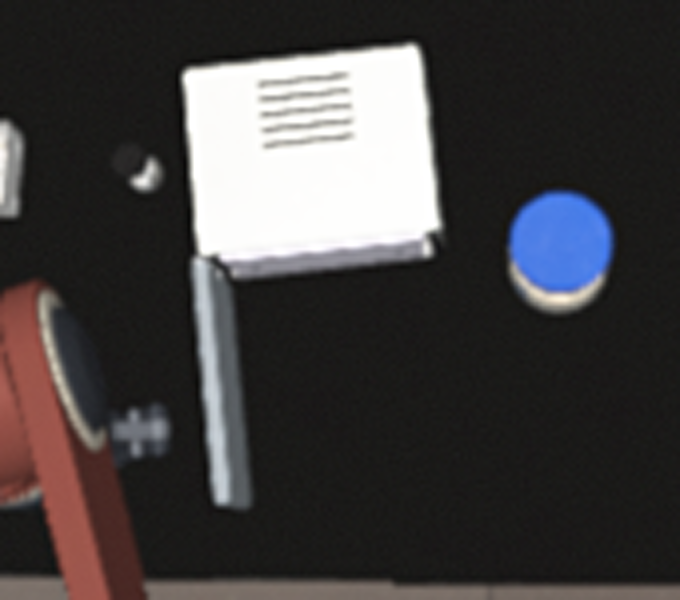

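The tray panel now lies flush under the roof edge, at about (330,255). The door still stands straight out from (200,258) to (232,505), and the gripper is on its outer side at (140,430), clear of it. I'll descend and swing the door.

In the tool's units: 0.146 m / 0.8 = 0.1825, 0.128 m / 0.8 = 0.16.

```bash
python3 jog.py '[{"aperture": 0, "tx": 0.0063, "tz": 0.05}, {"aperture": 0, "tx": 0.0063, "tz": 0.1013}, {"aperture": 0, "tx": 0.0063, "ty": 0.0188, "tz": 0.1013}, {"aperture": 0, "tx": 0.0063, "ty": 0.0375, "tz": 0.1013}, {"aperture": 0, "tx": 0.0063, "ty": 0.05, "tz": 0.1013}, {"aperture": 0, "tx": 0.0063, "ty": 0.06, "tz": 0.1013}, {"aperture": 0, "tx": 0.0063, "ty": 0.07, "tz": 0.1013}, {"aperture": 0, "tx": 0.0063, "ty": 0.0788, "tz": 0.1013}, {"aperture": 0, "tx": 0.0063, "ty": 0.0875, "tz": 0.1013}, {"aperture": 0, "tx": 0.0075, "ty": 0.0975, "tz": 0.1013}, {"aperture": 0, "tx": 0.01, "ty": 0.1075, "tz": 0.1013}, {"aperture": 0, "tx": 0.0125, "ty": 0.1163, "tz": 0.1013}, {"aperture": 0, "tx": 0.0163, "ty": 0.125, "tz": 0.1013}, {"aperture": 0, "tx": 0.02, "ty": 0.135, "tz": 0.1013}, {"aperture": 0, "tx": 0.025, "ty": 0.1438, "tz": 0.1013}, {"aperture": 0, "tx": 0.03, "ty": 0.1525, "tz": 0.1013}, {"aperture": 0, "tx": 0.0363, "ty": 0.16, "tz": 0.1013}, {"aperture": 0, "tx": 0.0438, "ty": 0.1688, "tz": 0.1013}, {"aperture": 0, "tx": 0.0513, "ty": 0.1763, "tz": 0.1013}, {"aperture": 0, "tx": 0.06, "ty": 0.1825, "tz": 0.1013}]'; python3 d.py
```

```text
t: 7.67
tool_pos: [0.4596, 0.0817, 0.0742]
tool_rot: [3.135, 0.203, -0.001]
contact_force: [-0.8, 0.8, 1.2]
opening: -0.0002
grip_force: 0.5
tcp cab [-0.1281 -0.0119] 0.07460900666896607 0.12910514074387255
1.65 [-0.04  -0.115 -0.001]
1.5 [-0.043 -0.1   -0.001]
1.35 [-0.044 -0.085 -0.001]
1.2 [-0.043 -0.07  -0.001]
1.05 [-0.04  -0.055 -0.   ]
0.9 [-0.034 -0.04  -0.   ]
0.75 [-0.025 -0.026 -0.   ]
0.6 [-0.015 -0.013 -0.   ]
0.45 [-0.002 -0.002 -0.   ]
0.3 [ 0.013  0.008 -0.   ]
0.2 [ 0.024  0.012 -0.   ]
0.1 [ 0.035  0.016 -0.   ]
0.05 [ 0.041  0.017 -0.   ]
0 [ 0.047  0.018 -0.   ]
```

In the tool's units: 0.045 m / 0.8 = 0.0563, 0.044 m / 0.8 = 0.055.

```bash
python3 jog.py '[{"aperture": 0, "tx": 0.0063, "ty": 0.0038}, {"aperture": 0, "tx": 0.0125, "ty": 0.0075}, {"aperture": 0, "tx": 0.0188, "ty": 0.01}, {"aperture": 0, "tx": 0.025, "ty": 0.0138}, {"aperture": 0, "tx": 0.0313, "ty": 0.015}, {"aperture": 0, "tx": 0.0375, "ty": 0.0175}, {"aperture": 0, "tx": 0.0438, "ty": 0.02}, {"aperture": 0, "tx": 0.0488, "ty": 0.0213}, {"aperture": 0, "tx": 0.0525, "ty": 0.0225}, {"aperture": 0, "tx": 0.055, "ty": 0.0225}, {"aperture": 0, "tx": 0.0563, "ty": 0.0225}]'; python3 jog.py '[{"aperture": 0, "tx": 0.0013}, {"aperture": 0, "tx": 0.0025}, {"aperture": 0, "tx": 0.0025}]'; python3 jog.py '[{"aperture": 0, "tx": 0.0013}, {"aperture": 0, "tx": 0.0025}, {"aperture": 0, "tx": 0.0025}]'
```

```text
t: 8.63
tool_pos: [0.5063, 0.0701, 0.0743]
tool_rot: [3.134, 0.204, 0.0]
contact_force: [-0.2, -0.9, -0.3]
opening: -0.0002
grip_force: 0.4
t: 8.88
tool_pos: [0.5081, 0.0706, 0.0744]
tool_rot: [3.135, 0.204, 0.0]
contact_force: [-0.2, -1.0, 0.4]
opening: -0.0003
grip_force: 0.0
t: 9.13
tool_pos: [0.5101, 0.0709, 0.0744]
tool_rot: [-3.135, -0.204, -0.001]
contact_force: [-0.8, 0.2, 0.5]
opening: 0.0002
grip_force: 0.1
```

In the tool's units: 0.002 m / 0.8 = 0.0025, 0.001 m / 0.8 = 0.0013.

```bash
python3 jog.py '[{"aperture": 0, "tx": 0.0013}, {"aperture": 0, "tx": 0.0025}, {"aperture": 0, "tx": 0.0025}]'; python3 jog.py '[{"aperture": 0, "tx": 0.0013}, {"aperture": 0, "tx": 0.0025}, {"aperture": 0, "tx": 0.0025}]'; python3 -c "
from h import *
import cv2
im=get_image('scene');cv2.imwrite('pics/s3.png',cv2.resize(im[200:320,190:360,::-1],None,fx=4,fy=4,interpolation=2))"
```

```text
t: 9.38
tool_pos: [0.5122, 0.0711, 0.0744]
tool_rot: [-3.135, -0.204, -0.001]
contact_force: [-0.4, 0.1, 1.0]
opening: 0.0
grip_force: 0.1
t: 9.63
tool_pos: [0.5124, 0.0712, 0.0743]
tool_rot: [3.135, 0.204, -0.008]
contact_force: [-7.8, -2.6, 6.2]
opening: 0.0002
grip_force: 4.0
```

View pics/s3.png

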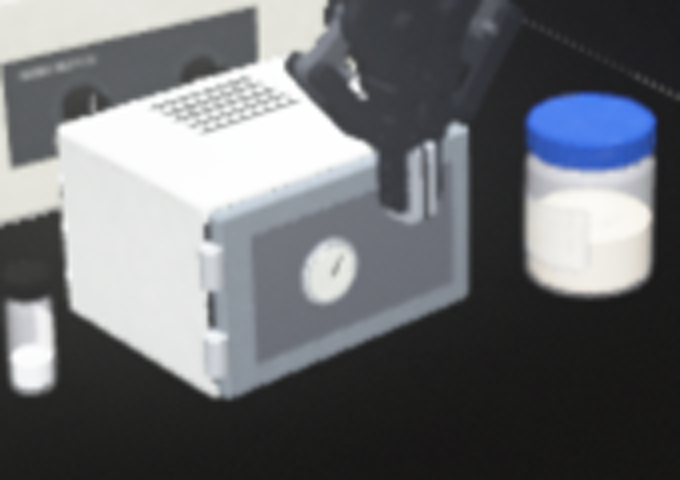

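The door is flat on the cabinet's front and the force has risen against its stop. The blue jar and the vial have not moved. I'll back off and check.

In the tool's units: -0.11 m / 0.8 = -0.1375, -0.1 m / 0.8 = -0.125.

```bash
python3 jog.py '[{"aperture": 0, "tx": -0.005}, {"aperture": 0, "tx": -0.0188}, {"aperture": 0, "tx": -0.05}, {"aperture": 0, "tx": -0.1}, {"aperture": 0, "tx": -0.1375, "tz": -0.025}, {"aperture": 0, "tx": -0.1375, "tz": -0.075}, {"aperture": 0, "tx": -0.1375, "tz": -0.125}, {"aperture": 0, "tx": -0.1375, "tz": -0.125}, {"aperture": 0, "tx": -0.1375, "tz": -0.125}]'; python3 -c "
from h import *
import cv2
im=get_image('scene');cv2.imwrite('pics/s4.png',cv2.resize(im[200:320,190:360,::-1],None,fx=4,fy=4,interpolation=2))"
```

```text
t: 10.43
tool_pos: [0.407, 0.0571, 0.1779]
tool_rot: [3.134, 0.204, 0.013]
contact_force: [-0.2, 0.3, -1.0]
opening: 0.0005
grip_force: 0.0
```

View pics/s4.png

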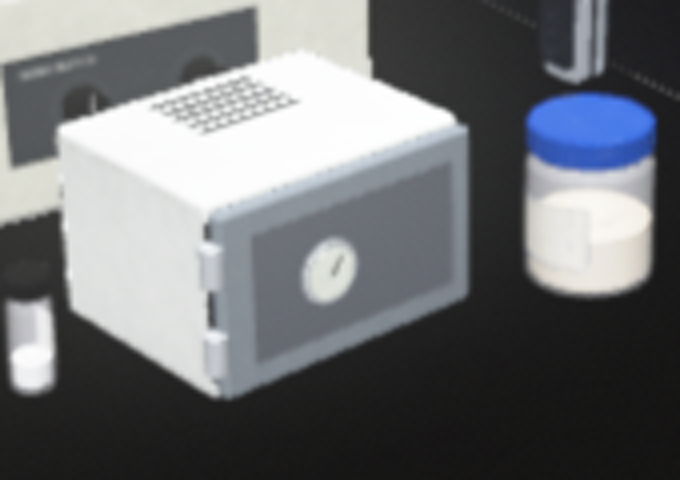

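The door is shut flush, with its free edge at (465,125)-(465,297) on the cabinet's edge. The bystanders are in place and the gripper is clear, so I'm handing in.

```bash
python3 -c "
from station import ctrl, get_image, camera_params
print(ctrl.finish_job())"
```

```text
the job is handed in; nothing more can be done
None
```

I pushed the tray in to its stop, then shut the door, and handed the job in with the gripper clear; in the last views the blue-capped jar and the vial had not moved, but the black-capped jar is out of sight behind the door, the tape roll's end position was not measured, and the hand-in returned no verdict.

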